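# Close the child-safe tablet tub on the hall shelf

## Task

Put the loose white cap back on the amber tablet tub standing in the beech block and close it child-safe: turn it lightly by feel until its inner lugs drop between the lugs of the neck, press it down without leaning hard on it, turn it clockwise just to the stop without twisting the tub round in its block, and let go, so that it stays locked on level. Leave the other things on the shelf where they are.

Things in the scene. Friction and masses are not known exactly. Their poses are not given: they have to be found in the camera images.
- cap_mid (a point): Centre (half-way up) of the loose push-and-turn cap, lying mouth down on the shelf top: white ribbed round cap, 60 mm outer diameter, 26 mm tall (13 mm above and below this point), skirt wall 2 mm, about 30 g, z up. Green arrows on its lid show the closing direction, clockwise from above.
- cap_lug (a point): Lower edge of the tip of one of five equal lugs inside the cap's skirt (72 degrees apart, 6.5 mm wide, 4 mm tall): 23.5 mm from the cap's axis, 11.5 mm below cap_mid.
- liner: Sprung liner disc inside the cap (41 mm across), origin at the centre of its underside, 1 mm below cap_mid when free. It meets the tub's rim when cap_mid is 1 mm above the rim, then pushes back with 0.75 N plus 1.5 N per mm; fully squeezed after 9 mm (14 N), from there on it is hard.
- tub_mouth (a point): Centre of the rim of the open amber tub, 102 mm above the shelf top, z up, axes those of the beech block. The neck is 43 mm across. The round tub may stand in its block at any rotation, which is not measured: where the cap's lugs can drop in has to be found by turning the cap.
- neck_lugs (a point): Centre of the neck at the top of its five outer lugs (52 mm across, 72 degrees apart), 7 mm below the rim. Between them are five gaps that let the cap's lugs down with 15 degrees of play. cap_mid is 4.5 mm above the rim while lugs ride on lugs, 1 mm above it once dropped in. Just anticlockwise of each gap is a firm stop.
- cap_home (a point): Where cap_mid is when locked, 2.5 mm below the rim. From the gaps a tooth bars the way clockwise until cap_mid is pushed 5.5 mm or more below the rim (about 10.5 N). So pushed, the cap turns clockwise 31 to 46 degrees, past the tooth, to a firm stop; let go there, the spring lifts it to home, its lugs caught behind the teeth.
- holder: Beech block, 92 x 92 mm and 45 mm tall, screwed to the shelf, origin at the centre of its underside. The tub (58 mm across, axis through this origin) stands in its well and counts as part of it; it does not lift out. The cap or its liner must not press on the thin tub with more than 30 N.
- sleeve_mark (a point): White mark on the rim of the black rubber sleeve that lines the block's well, 31.5 mm from the tub's axis on the block's -x side, 48 mm above the shelf. Tub and sleeve hold together; in the block the sleeve holds by friction up to 0.5 N m. Twisted harder it turns with the tub and this mark moves; it must not move by more than 6 mm.
- bell: Chrome tap bell with a press button on top, 72 mm across, 54 mm tall, origin at the centre of its underside. Bystander.
- bowl: Shallow glass bowl with a hematite bead loop in it, 124 mm across, 32 mm tall, origin under its centre. Bystander.
- tulip: Ceramic tulip figurine, about 54 mm across the foot, 123 mm tall, origin under its centre. Bystander.
- keyhook: Aluminium key hook on a foot, 75 x 110 mm, 120 mm tall, with a key, origin under its centre. Bystander.
- comb: Folded dark blue plastic comb, 30 x 115 mm, 10 mm thick, lying flat, origin under its centre. Bystander.

How it is judged:
On the way, in this order (a step that is already met when the one before it is completed fails the run):
1. the cap has been lifted and brought over the tub's mouth (horizontal distance between cap_mid and tub_mouth below 0.02 m and z of cap_mid in the frame of tub_mouth above -0.001 m), for 0.05 s.
2. the cap has been pushed down below the teeth of the neck's lugs (horizontal distance between cap_mid and tub_mouth below 0.004 m and z of cap_mid in the frame of tub_mouth below -0.005 m), for 0.02 s.
At the end, for the whole second after the job is handed in: The cap sits locked on the tub, released: its centre within 3 mm of the tub's axis and between 1.0 and 4.2 mm below the rim (where only the caught lugs can hold it against the liner's spring; unlocked it stands 1 mm above the rim, stuck under the teeth 5.5 mm below), level within 0.06 rad (horizontal distance between cap_mid and tub_mouth below 0.003 m and z of cap_mid in the frame of tub_mouth between -0.0042 and -0.001 m and angle between cap_mid's own z axis and vertical below 0.06 rad); the robot touches nothing.
It fails at once if the cap is pressed on the tub with more than 30 N, on the neck's lugs before it has dropped in or through its liner ((contact force between cap and holder above 30 N and z of cap_mid in the frame of tub_mouth above 0.0035 m) or contact force between liner and holder above 30 N).
It fails at once if the tub is twisted round in its block (its sleeve's mark moves by more than 6 mm, about 11 degrees) (distance of sleeve_mark from where it was at the start of the episode above 0.006 m).
It fails at once if a bystander is moved by more than 15 mm (distance of any of bell, bowl, tulip, keyhook, comb from where it was at the start of the episode above 0.015 m).
It also fails if it takes over 61 s, if anything falls off the work surface, if the arm or the gripper's body presses on something with over 40 N, if the wrist force passes 120 N, or if a joint passes its speed limit or range.

## Robot

A 7-joint arm with a two-finger parallel gripper is mounted at the origin on the work surface. World frame = base frame: x ahead of the robot, y to its left, z up, the work surface at z = 0. Lengths are in m, angles in rad, forces in N, time in s.
With the tool pointing down it reaches from about 0.4 to 0.85 m from the base axis. Payload 10.4 kg.
Tool frame: the origin (TCP) lies midway between the tips of the shut fingers; the grasp point (between the pads) lies 19 mm behind it (r.grasp_offset is the distance from the TCP to the grasp point, in m); x points along the fingers, y is the direction in which the jaws open and shut, and the axes are right-handed (so a half turn about x gives the same grasp; the last joint's range is limited). The gripper opens to 87 mm and grips with 3 to 60 N. Pads are 19 mm wide; open, the fingers measure 117 mm over their backs; the gripper's body (75 mm by 190 mm) begins 51 mm behind the grasp point.
Start: joints at [-1.294, 0.332, -0.065, 1.46, 0.022, 1.35, -0.088], TCP at [0.185, 0.597, 0.223] pointing down, gripper open.
Joint ranges: [-2.6, 2.6], [-0.5, 2.12], [-1.47, 1.34], [0.16, 2.42], [-1.27, 4.41], [0.06, 2.06], [-2.6, 2.6]. Speed limits (rad/s): [2.22, 2.22, 2.79, 2.79, 3.14, 3.14, 3.14].

## Interface

Orientations are given as a unit quaternion [x, y, z, w].
In Python, from bench import r, vision, close_job gives the robot as it stands. The module is installed in compiled form; this text tells all that it offers.
- The arm moves only by the shell command python3 -m pendant 'ROWS' [OPENING] [FORCE]. ROWS is text: rows parted by semicolons, each of 6 numbers parted by spaces: the shift along the tool's x, y, z in units of 0.25 m (1.0 is 0.25 m), then the turn, a rotation vector about the tool's x, y, z in units of 1.5 rad (1.0 is 1.5 rad). A call has 1 to 8 rows; each row is the pose to reach, as a shift and turn from the pose commanded when the call began, along the tool's axes at that moment; what a row does not reach only later rows make up. A row lasts 1/10 s, in which the tool goes at most 50 mm and 8.59 degrees, less where a joint would pass 70% of its speed; a pose out of reach is approached as far as the arm can. A call with a number of a shift or a turn outside -1 to 1 is refused whole. A call with a gripper value outside its range is refused whole. OPENING is the gripper command: -1 is shut, 1 is fully open, values between are in proportion, set as the call begins (- or left out, the last holds). The fingers move at their own pace and stop on an object; FORCE is the grip in N (left out, the last holds). Time passes only in rows, so rows that repeat a pose let the fingers close. It gives the time, the measured TCP pose, the force and the opening at its end, in the units of the state.
- r.read_state(): the state, without advancing time (a new reading comes with each control period).
- vision.camera(name): name is "scene" or "top" or "wrist"; returns (picture, depth): 400x640x3 uint8, blue, green, red; 400x640 float32, m along the optical axis (not along the pixel's ray), 0 where there is no reading.
- vision.get_calibration(name): a dict with "camera_matrix" (3x3 intrinsics, pixels), "k1" (the pictures are not rectified: a ray, as slopes to the right and down, at radius r is drawn at 1 + k1 r^2 times it, then the intrinsics apply), "rvec" (rotation vector, rad) and "tvec" (3), from world to camera coordinates, as OpenCV has them. Camera axes: x right, y down, z forward; pixel columns grow to the right and rows downward; lengths in m; the calibration is good to about 2 mm. A picture is of the moment at which its call begins: read the wrist's pose just before it. get_calibration takes no time and is no camera call; for the wrist camera it gives the pose at the moment of the call.
- close_job(): hands the job in, once; it reports no verdict.
The state is a dict: "time": time; "joint_positions": joint angles; "joint_vel": joint speeds; "joint_torque": joint torques, N m; "ee_pos": TCP position; "eef_rot": TCP orientation; "ft_force": force on the tool from outside, world axes, zero at the start; "torque": the same for the moment, N m; "width": finger opening in m.
Only numpy, scipy, OpenCV 4.12 (cv2) and the standard library are available. Lean on these libraries where they do the work, as an engineer would, in place of code of your own. Each camera call takes 0.05 s, during which the arm holds its last target. There are 200 camera calls.

## Working session

There is one attempt and no reset: what is moved stays moved. The work goes in short steps, Python scripts to look and compute and a shell command to move; the robot and the scene stay as the last step left them, time stands still between calls to the robot, and variables do not carry over. Pictures are saved under pics/ and viewed, about 8 in all and at most 12, crops included, and the job is handed in when it is done.

```bash
mkdir -p pics
cat > h.py <<'E'
import numpy as np, cv2
from scipy.spatial.transform import Rotation as R
from bench import r, vision
def shot(name,fn=None):
    c=vision.get_calibration(name); im,d=vision.camera(name)
    if fn: cv2.imwrite('pics/'+fn,im); np.savez('pics/'+fn[:-4]+'.npz',d=d,im=im,**{k:np.asarray(c[k]) for k in c})
    return im,d,c
def world(c,u,v,z):  # z depth
    K=np.array(c['camera_matrix']);k1=float(c['k1'])
    x=(u-K[0,2])/K[0,0];y=(v-K[1,2])/K[1,1]
    a,b=x,y
    for _ in range(20):
        s=1+k1*(a*a+b*b);a,b=x/s,y/s
    Rm=cv2.Rodrigues(np.array(c['rvec'],float))[0];t=np.array(c['tvec'],float).ravel()
    P=np.stack([a*z,b*z,z+0*a],-1)
    return (P-t)@Rm
def pix(c,P):
    K=np.array(c['camera_matrix']);Rm=cv2.Rodrigues(np.array(c['rvec'],float))[0]
    q=Rm@np.array(P)+np.array(c['tvec'],float).ravel();a,b=q[:2]/q[2];s=1+float(c['k1'])*(a*a+b*b)
    return K[0,0]*a*s+K[0,2],K[1,1]*b*s+K[1,2]
def cloud(c,d):
    v,u=np.mgrid[:400,:640]; return world(c,u.astype(float),v.astype(float),d.astype(float))
E
python3 - <<'E'
from h import *
s=r.read_state();print(s['time'],s['ee_pos'],s['eef_rot'],s['width'],r.grasp_offset)
ims=[shot(n,n+'0.png') for n in('top','scene')]
E
```

```text
0.0 [0.18446891 0.59674581 0.22177369] [ 0.10510577  0.69923225 -0.10610292  0.69912031] 0.08729057275889701 0.0187
```

View pics/top0.png

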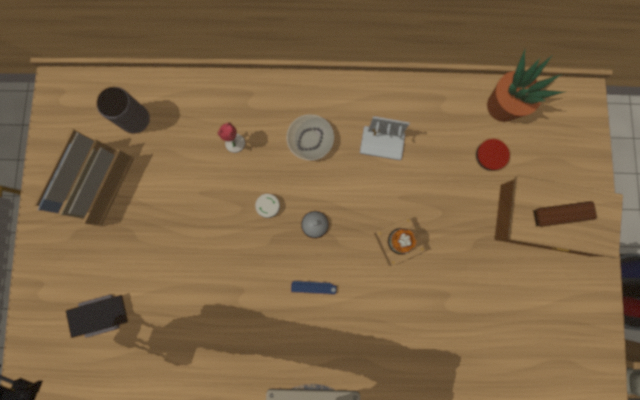

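View pics/scene0.png

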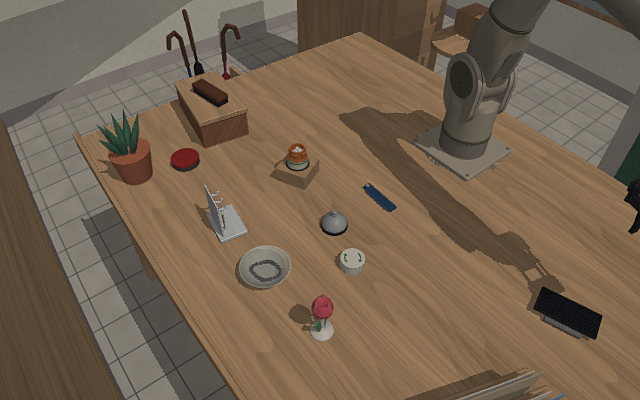

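The top view shows the cap at (267,205), the tub at (402,240), the bell at (315,224), the bowl at (311,138) and the comb at (314,288). In the scene view the cap is at (351,260) and the tub at (297,160).

Run:
```python
from h import *
from scipy.optimize import least_squares
f=np.load('pics/top0.npz');d=f['d'];im=f['im'];W=cloud(f,d)
for n,(u,v) in dict(cap=(267,205),tub=(402,240),bell=(315,224),bowl=(311,138),comb=(314,288),tulip=(228,132),hook=(388,130),table=(350,340)).items():
    print(n,W[v,u].round(4))
def circ(P):
    s=least_squares(lambda q:np.hypot(P[:,0]-q[0],P[:,1]-q[1])-q[2],[*P[:,:2].mean(0),.03]);return s.x
def region(u,v,h,lo,hi):
    m=np.zeros(d.shape,bool);m[v-h:v+h,u-h:u+h]=1
    m&=(W[...,2]>lo)&(W[...,2]<hi)&(d>0);return W[m],m
for n,a in dict(cap=(267,205,22,.02,.035),rim=(402,240,30,.09,.12),block=(402,240,45,.035,.06)).items():
    P,m=region(*a);print(n,len(P),P.mean(0).round(4),P.min(0).round(4),P.max(0).round(4),np.median(P[:,2]).round(4))
    h=cv2.convexHull(P[:,:2].astype(np.float32)); print(cv2.minEnclosingCircle(h),cv2.minAreaRect(h))
s=r.read_state();T=R.from_quat(s['eef_rot']).as_matrix();print(T.round(3))
```

```text
cap [0.5679 0.1275 0.0263]
tub [ 0.4838 -0.202   0.0923]
bell [0.5205 0.0042 0.0484]
bowl [0.7536 0.0204 0.0013]
comb [0.3618 0.0032 0.006 ]
tulip [0.73   0.2167 0.1172]
hook [ 0.7515 -0.1693  0.0921]
table [ 0.2351 -0.09    0.001 ]
cap 422 [0.5679 0.1277 0.0241] [0.5395 0.0995 0.02  ] [0.5969 0.1567 0.0304] 0.0241
((0.5684874057769775, 0.12817217409610748), 0.030194973573088646) ((0.5682379007339478, 0.12792503833770752), (0.057189714163541794, 0.05680876225233078), 2.094255208969116)
rim 239 [ 0.4839 -0.2083  0.0952] [ 0.4581 -0.2352  0.09  ] [ 0.5079 -0.1828  0.1038] 0.0941
((0.483731210231781, -0.2089555710554123), 0.02638748474419117) ((0.4841119945049286, -0.20902946591377258), (0.049697354435920715, 0.05077311396598816), 46.983341217041016)
block 896 [ 0.4827 -0.2041  0.0435] [ 0.4243 -0.2672  0.0352] [ 0.5436 -0.1477  0.0599] 0.0433
((0.4841653108596802, -0.20769639313220978), 0.06348174810409546) ((0.48366114497184753, -0.20914313197135925), (0.09263477474451065, 0.0933738574385643), 25.459794998168945)
[[-0.     0.295  0.955]
 [-0.001  0.955 -0.295]
 [-1.    -0.001  0.   ]]
```

```bash
python3 -m pendant '0 -0.66 1 0 0 0;0 -0.66 1 0 0 0;0 -0.66 1 0 0 0;0 -0.66 1 0 0 0;0 -0.66 1 0 0 0;0 -0.66 1 0 0 0;0 -0.66 1 0 0 0'; python3 -m pendant '0.1 -0.66 1 0 0 0;0.1 -0.66 1 0 0 0;0.1 -0.66 1 0 0 0;0.1 -0.66 1 0 0 0;0.1 -0.66 1 0 0 0;0.1 -0.66 1 0 0 0;0.1 -0.66 1 0 0 0;0.1 -0.66 1 0 0 0'
python3 - <<'E'
from h import *
s=r.read_state();print(s)
im,d,c=shot('wrist','w0.png');print(pix(c,[.568,.128,.026]),pix(c,[.484,-.209,.102]))
Rm=cv2.Rodrigues(np.array(c['rvec'],float))[0];print('cam',-Rm.T@np.array(c['tvec']).ravel(), Rm[2])
E
```

```text
time: 0.8
ee_pos: [0.3797, 0.3595, 0.2227]
eef_rot: [0.109, 0.698, -0.11, 0.699]
ft_force: [-0.7, 0.8, 0.5]
width: 0.0869
time: 1.6
ee_pos: [0.565, 0.133, 0.1969]
eef_rot: [0.106, 0.699, -0.107, 0.699]
ft_force: [0.0, 0.4, -0.1]
width: 0.087
{'time': 1.6, 'joint_positions': array([-0.60314153,  0.25245141,  0.34797566,  1.63625127, -0.08891685,
        1.26979514,  1.02946127]), 'joint_vel': array([-0.03403491, -0.01790321, -0.03758365,  0.01036812, -0.00495722,
        0.00432039, -0.00944648]), 'joint_torque': array([ 2.91341007e+00, -5.21831810e+01,  6.37315661e+00, -3.81801546e+01,
        3.32446564e-01,  2.11782509e-02,  2.43317261e-01]), 'ee_pos': array([0.56502458, 0.13304085, 0.1968534 ]), 'eef_rot': array([ 0.10624849,  0.69937861, -0.10683758,  0.69868916]), 'ft_force': array([ 0.03024374,  0.43914433, -0.09567035]), 'torque': array([-0.00374847,  0.0264862 ,  0.0017334 ]), 'width': 0.08697221745719631}
(np.float64(322.0769041749627), np.float64(188.8788197173579)) (np.float64(-45.312366336055845), np.float64(229.81771972688253))
cam [0.49061638 0.15595933 0.35922378] [ 0.27216018 -0.08590992 -0.95840927]
```

Run:
```python
from h import *
f=np.load('pics/w0.npz');d=f['d'];W=cloud(f,d)
m=(np.hypot(W[...,0]-.568,W[...,1]-.128)<.05)&(W[...,2]>.015)&(W[...,2]<.04)&(d>0)
P=W[m];t=P[P[:,2]>np.median(P[:,2])-.003];print(len(P),np.median(P[:,2]),t.mean(0))
h=cv2.convexHull(t[:,:2].astype(np.float32));print(cv2.minEnclosingCircle(h),cv2.minAreaRect(h),cv2.fitEllipse(h))
s=r.read_state();T=R.from_quat(s['eef_rot']).as_matrix();c=np.array(cv2.minEnclosingCircle(h)[0]+(.003,))
print('shift units',(T.T@(c-s['ee_pos'])/.25).round(3), T.round(3))
m=(d>0)&(W[...,2]<.005)&(W[...,2]>-.01);print('table z',np.median(W[m][:,2]))
```

```text
2260 0.026084840587059295 [0.56992069 0.12867289 0.02612322]
((0.5707088708877563, 0.12850967049598694), 0.02993728034198284) ((0.5704717636108398, 0.12844276428222656), (0.0589185394346714, 0.058847278356552124), 7.747153282165527) ((0.5705370306968689, 0.12848906219005585), (0.05914127081632614, 0.05921221524477005), 20.849519729614258)
shift units [ 0.776 -0.016  0.032] [[-0.001  0.295  0.955]
 [ 0.     0.955 -0.295]
 [-1.    -0.    -0.001]]
table z 0.00015000333867131124
```

View pics/w0.png

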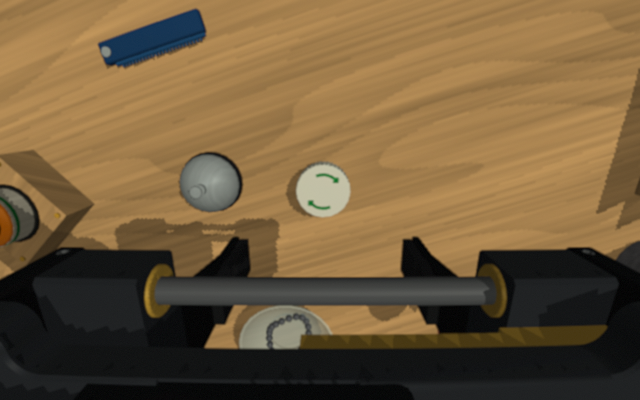

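The wrist view shows the cap at (322,190), clear of the bell at (210,182), with room for the fingers. Descending and gripping.

```bash
python3 -m pendant '0.3 -0.016 0.03 0 0 0;0.5 -0.016 0.03 0 0 0;0.65 -0.016 0.03 0 0 0;0.75 -0.016 0.03 0 0 0;0.77 -0.016 0.03 0 0 0;0.77 -0.016 0.03 0 0 0;0.77 -0.016 0.03 0 0 0;0.77 -0.016 0.03 0 0 0' 1 30;  python3 -m pendant '0 0 0 0 0 0;0 0 0 0 0 0;0 0 0 0 0 0;0 0 0 0 0 0;0 0 0 0 0 0;0 0 0 0 0 0' -1 30
```

```text
time: 2.45
ee_pos: [0.572, 0.129, 0.0072]
eef_rot: [0.106, 0.698, -0.105, 0.7]
ft_force: [-0.9, 0.1, 0.4]
width: 0.087
time: 3.05
ee_pos: [0.5708, 0.1282, 0.0051]
eef_rot: [0.106, 0.699, -0.106, 0.699]
ft_force: [-0.5, -0.2, 2.5]
width: 0.0589
```

```bash
python3 -m pendant '-0.2 0 0 0 0 0;-0.4 0 0 0 0 0;-0.6 0 0 0 0 0;-0.66 0 0 0 0 0;-0.66 0 0 0 0 0'; python3 -m pendant '0 -0.2 0 0 0 0;0 -0.4 0 0 0 0;0 -0.6 0 0 0 0;0 -0.8 0 0 0 0;0 -0.9 0 0 0 0;0 -0.9 0 0 0 0;0 -0.9 0 0 0 0;0 -0.9 0 0 0 0'
python3 - <<'E'
from h import *
s=r.read_state();print(s['time'],s['ee_pos'],s['ft_force'],s['torque'],s['joint_positions'].round(2),s['width'])
im,d,c=shot('wrist','w1.png');print(pix(c,[.484,-.209,.102]))
W=cloud(c,d);x=np.hypot(W[...,0]-.484,W[...,1]+.209)
for lo,hi,rr in((.098,.108,.035),(.09,.098,.035),(.04,.0465,.075)):
    m=(x<rr)&(W[...,2]>lo)&(W[...,2]<hi)&(d>0);P=W[m]
    if len(P)<20: print(len(P));continue
    h=cv2.convexHull(P[:,:2].astype(np.float32));print(len(P),np.median(P[:,2]),cv2.minEnclosingCircle(h),cv2.minAreaRect(h),cv2.fitEllipse(h))
E
```

```text
time: 3.55
ee_pos: [0.5722, 0.1285, 0.1728]
eef_rot: [0.107, 0.698, -0.105, 0.701]
ft_force: [0.0, 0.0, -0.6]
width: 0.0589
time: 4.35
ee_pos: [0.5043, -0.0853, 0.1691]
eef_rot: [0.105, 0.7, -0.105, 0.699]
ft_force: [-0.0, -0.5, -0.9]
width: 0.0594
4.35 [ 0.50431142 -0.08531375  0.16908445] [-0.01664107 -0.46139729 -0.92892934] [ 0.01475403 -0.00191752 -0.00322332] [-0.37  0.12  0.49  1.85 -0.06  1.19  1.41] 0.05937556535064865
(np.float64(170.76459307654136), np.float64(235.3456781678505))
572 0.10174367815198876 ((0.48582613468170166, -0.20874860882759094), 0.02215292863547802) ((0.4809265732765198, -0.2071193903684616), (0.04297446832060814, 0.032447170466184616), 75.41671752929688) ((0.4846569001674652, -0.20768706500530243), (0.03989802673459053, 0.04344034940004349), 158.27151489257812)
1478 0.09409234865023666 ((0.48528119921684265, -0.20885787904262543), 0.026495367288589478) ((0.48029011487960815, -0.20788061618804932), (0.052194442600011826, 0.04140068218111992), 76.9119873046875) ((0.4830101430416107, -0.2071267068386078), (0.04425777122378349, 0.05339161679148674), 148.9906005859375)
3623 0.04505248626675376 ((0.48595044016838074, -0.20869140326976776), 0.06507693976163864) ((0.4858795404434204, -0.20875012874603271), (0.09259441494941711, 0.09376218914985657), 25.764598846435547) ((0.4821505844593048, -0.20669767260551453), (0.10503476858139038, 0.1398720145225525), 17.48749351501465)
```

View pics/w1.png

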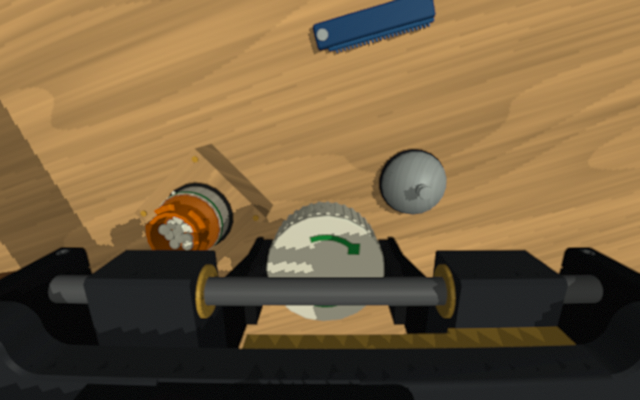

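The wrist view shows the cap held level at (325,255) and the tub's mouth at about (178,235). I'll compare the two in this same image.

Run:
```python
from h import *
from scipy.optimize import least_squares
f=np.load('pics/w1.npz');d=f['d'];W=cloud(f,d);s=r.read_state();p=s['ee_pos'];T=R.from_quat(s['eef_rot']).as_matrix()
m=np.zeros(d.shape,bool);m[195:325,262:390]=1
zz=W[...,2];print(p.round(4),np.median(zz[m&(zz>.17)&(zz<.21)]))
m&=(zz>.183)&(zz<.199)&(d>0);P=W[m];L=(P-p)@T
Q=L[np.abs(L[:,1])<.027];print('plane',np.linalg.lstsq(np.c_[Q[:,1:],np.ones(len(Q))],Q[:,0],rcond=None)[0])
h=cv2.convexHull(L[:,1:].astype(np.float32))[:,0];print(L.min(0),L.max(0))
e=h[h[:,1]<-.008] # far/near edge visible
q=least_squares(lambda q:np.hypot(e[:,0]-q[0],e[:,1]-q[1])-.0297,[0,0],loss='soft_l1',f_scale=.001);print(len(e),q.x,np.abs(q.fun).max())
tub=np.array([.4857,-.2087,0]);print('tub shift units',(T.T@(tub-p)/.25).round(4),T.round(3).tolist())
```

```text
[ 0.5045 -0.0853  0.1693] 0.19006556588067697
plane [-0.00259802 -0.01935688 -0.02083937]
[-0.02971068 -0.0332355  -0.0306745 ] [-0.01368661  0.03268423  0.02968983]
17 [-0.00080039 -0.0011083 ] 0.004784171312400675
tub shift units [ 0.6772 -0.4939  0.0737] [[-0.001, 0.293, 0.956], [0.0, 0.956, -0.293], [-1.0, -0.0, -0.001]]
```

```bash
python3 -m pendant '0 -0.2 0.03 0 0 0;0 -0.4 0.06 0 0 0;0 -0.494 0.076 0 0 0;0 -0.494 0.076 0 0 0;0.1 -0.494 0.076 0 0 0;0.2 -0.494 0.076 0 0 0;0.21 -0.494 0.076 0 0 0;0.21 -0.494 0.076 0 0 0'
python3 - <<'E'
from h import *
s=r.read_state();p=s['ee_pos'];T=R.from_quat(s['eef_rot']).as_matrix();print(p,s['ft_force'].round(2),s['torque'].round(3),s['joint_positions'].round(2))
print('remaining y,z units',(T.T@(np.array([.4857,-.2087,.0987])+T[:,2]*.0008-p)/.25).round(4))
E
```

```text
time: 5.2
ee_pos: [0.4862, -0.2091, 0.1173]
eef_rot: [0.105, 0.7, -0.105, 0.699]
ft_force: [0.4, 0.4, 0.6]
width: 0.0592
[ 0.48622744 -0.2091406   0.11732315] [0.42 0.41 0.59] [-0.038  0.012 -0.004] [-0.2   0.23  0.58  1.87 -0.14  1.09  1.72]
remaining y,z units [0.0745 0.0011 0.0008]
```

```bash
python3 -m pendant '0.03 0.001 0.001 0 0 0;0.05 0.001 0.001 0 0 0;0.06 0.001 0.001 0 0 0;0.066 0.001 0.001 0 0 0;0.07 0.001 0.001 0 0 0;0.073 0.001 0.001 0 0 0;0.075 0.001 0.001 0 0 0;0.075 0.001 0.001 0 0 0'
cat >> h.py <<'E'
def st():
    s=r.read_state();p=s['ee_pos'];q=R.from_quat(s['eef_rot']).as_matrix()
    print('t',s['time'],'p',p.round(4),'capz-rim mm',round((p[2]+.0078-.102)*1e3,2),'F',s['ft_force'].round(2),'M',s['torque'].round(3),'yaw',round(float(np.degrees(np.arctan2(q[1,1],q[0,1]))),2),'j7',s['joint_positions'][6].round(2),'tilt',q[:,0].round(3))
E
python3 -c 'from h import *;st()'
```

```text
time: 6.0
ee_pos: [0.4864, -0.2102, 0.0988]
eef_rot: [0.106, 0.699, -0.106, 0.699]
ft_force: [0.4, 0.8, 0.7]
width: 0.0593
t 6.0 p [ 0.4864 -0.2102  0.0988] capz-rim mm 4.58 F [0.42 0.76 0.74] M [ 0.021  0.012 -0.015] yaw 72.82 j7 1.73 tilt [ 0.  0. -1.]
```

```bash
python3 -m pendant '0.004 0.002 0 0 0 0;0.004 0.002 0 0 0 0;0.004 0.002 0 0 0 0'; python3 -m pendant '0.004 0 0 0 0 0;0.004 0 0 0 0 0;0.004 0 0 0 0 0';python3 -c 'from h import *;st()'
```

```text
time: 6.3
ee_pos: [0.4864, -0.2098, 0.0977]
eef_rot: [0.106, 0.699, -0.106, 0.699]
ft_force: [-0.4, -0.7, -0.3]
width: 0.0593
time: 6.6
ee_pos: [0.4865, -0.2098, 0.0967]
eef_rot: [0.106, 0.699, -0.106, 0.699]
ft_force: [-0.4, 0.4, -0.5]
width: 0.0591
t 6.6 p [ 0.4865 -0.2098  0.0967] capz-rim mm 2.51 F [-0.37  0.36 -0.49] M [-0.02  -0.    -0.001] yaw 72.82 j7 1.73 tilt [-0.  0. -1.]
```

```bash
python3 -m pendant '0.004 0 0 0 0 0;0.004 0 0 0 0 0;0.004 0 0 0 0 0';python3 -c 'from h import *;st()'; python3 -m pendant '0.004 0 0 0 0 0;0.004 0 0 0 0 0;0.004 0 0 0 0 0';python3 -c 'from h import *;st()'
```

```text
time: 6.9
ee_pos: [0.4865, -0.2097, 0.0957]
eef_rot: [0.106, 0.699, -0.106, 0.699]
ft_force: [-0.1, -0.4, -1.1]
width: 0.0592
t 6.9 p [ 0.4865 -0.2097  0.0957] capz-rim mm 1.53 F [-0.11 -0.4  -1.11] M [0.013 0.014 0.005] yaw 72.82 j7 1.73 tilt [-0.  0. -1.]
time: 7.2
ee_pos: [0.4866, -0.2098, 0.0948]
eef_rot: [0.106, 0.699, -0.106, 0.699]
ft_force: [0.0, -0.2, 1.5]
width: 0.0593
t 7.2 p [ 0.4866 -0.2098  0.0948] capz-rim mm 0.64 F [ 0.02 -0.2   1.5 ] M [-0.031 -0.022 -0.025] yaw 72.82 j7 1.73 tilt [ 0.  0. -1.]
```

```bash
python3 -m pendant '0.004 0 0 0 0 0;0.004 0 0 0 0 0;0.004 0 0 0 0 0';python3 -c 'from h import *;st()'; python3 -m pendant '0.004 0 0 0 0 0;0.004 0 0 0 0 0;0.004 0 0 0 0 0';python3 -c 'from h import *;st()'
```

```text
time: 7.5
ee_pos: [0.4866, -0.2098, 0.0939]
eef_rot: [0.106, 0.699, -0.106, 0.699]
ft_force: [-0.2, 0.2, 2.9]
width: 0.0596
t 7.5 p [ 0.4866 -0.2098  0.0939] capz-rim mm -0.33 F [-0.25  0.22  2.88] M [ 0.045  0.049 -0.036] yaw 72.82 j7 1.73 tilt [ 0.  0. -1.]
time: 7.8
ee_pos: [0.4866, -0.2098, 0.0929]
eef_rot: [0.106, 0.699, -0.106, 0.699]
ft_force: [-1.0, 0.5, 3.9]
width: 0.0593
t 7.8 p [ 0.4866 -0.2098  0.0929] capz-rim mm -1.33 F [-0.98  0.51  3.92] M [-0.01   0.123  0.031] yaw 72.82 j7 1.73 tilt [ 0.  0. -1.]
```

The force rises about 1.4 N/mm, which matches the liner's spring. So the cap has already dropped between the lugs, with no turning search needed. Pressing on.

```bash
python3 -m pendant '0.004 0 0 0 0 0;0.008 0 0 0 0 0;0.012 0 0 0 0 0;0.014 0 0 0 0 0;0.014 0 0 0 0 0;0.014 0 0 0 0 0';python3 -c 'from h import *;st()'; python3 -m pendant '0.004 0 0 0 0 0;0.006 0 0 0 0 0;0.006 0 0 0 0 0;0.006 0 0 0 0 0';python3 -c 'from h import *;st()'
```

```text
time: 8.4
ee_pos: [0.4867, -0.2099, 0.0897]
eef_rot: [0.106, 0.699, -0.106, 0.699]
ft_force: [-2.2, 1.4, 7.7]
width: 0.0593
t 8.4 p [ 0.4867 -0.2099  0.0897] capz-rim mm -4.54 F [-2.15  1.38  7.69] M [0.164 0.334 0.069] yaw 72.82 j7 1.74 tilt [ 0.001  0.    -1.   ]
time: 8.8
ee_pos: [0.4868, -0.2099, 0.0883]
eef_rot: [0.106, 0.699, -0.106, 0.699]
ft_force: [-2.7, 1.2, 10.9]
width: 0.0593
t 8.8 p [ 0.4868 -0.2099  0.0883] capz-rim mm -5.89 F [-2.74  1.22 10.9 ] M [ 0.166  0.535 -0.016] yaw 72.82 j7 1.74 tilt [ 0.001  0.    -1.   ]
```

```bash
python3 -m pendant '0.002 0.002 -0.004 0 0 0;0.004 0.002 -0.004 0 0 0;0.004 0.002 -0.004 0 0 0;0.004 0.002 -0.004 0 0 0';python3 -c 'from h import *;st()'
```

```text
time: 9.2
ee_pos: [0.4866, -0.2097, 0.0878]
eef_rot: [0.106, 0.698, -0.106, 0.7]
ft_force: [-0.4, -1.6, 11.0]
width: 0.0592
t 9.2 p [ 0.4866 -0.2097  0.0878] capz-rim mm -6.43 F [-0.41 -1.58 11.02] M [-0.216  0.16  -0.021] yaw 72.81 j7 1.74 tilt [ 0.002 -0.001 -1.   ]
```

```bash
python3 -m pendant '0.003 0 0 0.03 0 0;0.003 0 0 0.06 0 0;0.003 0 0 0.09 0 0;0.003 0 0 0.12 0 0;0.003 0 0 0.12 0 0;0.003 0 0 0.12 0 0';python3 -c 'from h import *;st()'
```

```text
time: 9.8
ee_pos: [0.4869, -0.2095, 0.0871]
eef_rot: [0.168, 0.686, -0.168, 0.688]
ft_force: [-0.7, -0.5, 11.5]
width: 0.0594
t 9.8 p [ 0.4869 -0.2095  0.0871] capz-rim mm -7.05 F [-0.67 -0.5  11.51] M [-0.062  0.085 -0.065] yaw 62.49 j7 1.56 tilt [ 0.003 -0.001 -1.   ]
```

```bash
python3 -m pendant '0 0 0 0.03 0 0;0 0 0 0.06 0 0;0 0 0 0.09 0 0;0 0 0 0.12 0 0;0 0 0 0.12 0 0;0 0 0 0.12 0 0';python3 -c 'from h import *;st()'
```

```text
time: 10.4
ee_pos: [0.4869, -0.2095, 0.0871]
eef_rot: [0.229, 0.668, -0.229, 0.67]
ft_force: [0.2, 0.0, 12.5]
width: 0.0588
t 10.4 p [ 0.4869 -0.2095  0.0871] capz-rim mm -7.05 F [ 0.16  0.03 12.48] M [-0.081  0.043 -0.133] yaw 52.18 j7 1.39 tilt [ 0.003 -0.001 -1.   ]
```

```bash
python3 -m pendant '0 0 0 0.03 0 0;0 0 0 0.06 0 0;0 0 0 0.07 0 0;0 0 0 0.07 0 0;0 0 0 0.07 0 0';python3 -c 'from h import *;st()'
```

```text
time: 10.9
ee_pos: [0.4869, -0.2095, 0.0872]
eef_rot: [0.264, 0.655, -0.264, 0.657]
ft_force: [-0.2, 0.3, 11.4]
width: 0.0591
t 10.9 p [ 0.4869 -0.2095  0.0872] capz-rim mm -7.04 F [-0.17  0.32 11.38] M [-0.108  0.033 -0.019] yaw 46.18 j7 1.29 tilt [ 0.003 -0.001 -1.   ]
```

```bash
python3 -m pendant '0 0 0 0.02 0 0;0 0 0 0.04 0 0;0 0 0 0.05 0 0;0 0 0 0.05 0 0;0 0 0 0.05 0 0';python3 -c 'from h import *;st()'
```

```text
time: 11.4
ee_pos: [0.4869, -0.2095, 0.0871]
eef_rot: [0.288, 0.645, -0.288, 0.647]
ft_force: [-0.2, 0.0, 12.5]
width: 0.0591
t 11.4 p [ 0.4869 -0.2095  0.0871] capz-rim mm -7.05 F [-1.600e-01  1.000e-02  1.253e+01] M [-0.058  0.095  0.001] yaw 41.88 j7 1.22 tilt [ 0.003 -0.001 -1.   ]
```

```bash
python3 -m pendant '0 0 0 0.02 0 0;0 0 0 0.03 0 0;0 0 0 0.03 0 0;0 0 0 0.03 0 0';python3 -c 'from h import *;st()'
```

```text
time: 11.8
ee_pos: [0.4869, -0.2095, 0.0871]
eef_rot: [0.303, 0.638, -0.303, 0.64]
ft_force: [-0.8, 0.7, 12.6]
width: 0.0594
t 11.8 p [ 0.4869 -0.2095  0.0871] capz-rim mm -7.07 F [-0.82  0.72 12.58] M [-0.074  0.092 -0.016] yaw 39.3 j7 1.18 tilt [ 0.003 -0.001 -1.   ]
```

```bash
for i in 1; do python3 -m pendant '0 0 0 0.015 0 0;0 0 0 0.03 0 0;0 0 0 0.03 0 0;0 0 0 0.03 0 0' >/dev/null;python3 -c 'from h import *;st()';done
```

```text
t 12.2 p [ 0.4867 -0.2093  0.0871] capz-rim mm -7.11 F [-0.62  1.23 13.51] M [0.035 0.301 0.105] yaw 36.74 j7 1.14 tilt [ 0.002 -0.    -1.   ]
```

```bash
python3 -m pendant '0 0 0 0.015 0 0;0 0 0 0.03 0 0;0 0 0 0.03 0 0;0 0 0 0.03 0 0' >/dev/null;python3 -c 'from h import *;st()'
```

```text
t 12.6 p [ 0.4864 -0.2091  0.087 ] capz-rim mm -7.18 F [-2.56  1.36 13.81] M [0.199 0.599 0.37 ] yaw 34.19 j7 1.1 tilt [ 0.002  0.    -1.   ]
```

Torque jumped to 0.37 N m after 38.6° of turning, so this is the stop. Easing up with the cap held, then opening.

```bash
python3 -m pendant '-0.004 0 0 -0.005 0 0;-0.008 0 0 -0.005 0 0;-0.012 0 0 -0.005 0 0;-0.016 0 0 -0.005 0 0;-0.016 0 0 -0.005 0 0;-0.016 0 0 -0.005 0 0' >/dev/null;python3 -c 'from h import *;st()'; python3 -m pendant '-0.003 0 0 0 0 0;-0.005 0 0 0 0 0;-0.005 0 0 0 0 0' >/dev/null;python3 -c 'from h import *;st()'
```

```text
t 13.2 p [ 0.4861 -0.2089  0.0903] capz-rim mm -3.89 F [1.04 0.69 7.28] M [0.07  0.044 0.164] yaw 34.6 j7 1.1 tilt [ 0.001  0.    -1.   ]
t 13.5 p [ 0.486  -0.2089  0.0913] capz-rim mm -2.86 F [1.59 0.33 3.34] M [ 0.157 -0.314  0.083] yaw 34.6 j7 1.1 tilt [ 0.  0. -1.]
```

```bash
python3 -m pendant '0 0 0 0 0 0;0 0 0 0 0 0;0 0 0 0 0 0;0 0 0 0 0 0;0 0 0 0 0 0' 1; python3 -m pendant '-0.05 0 0 0 0 0;-0.15 0 0 0 0 0;-0.3 0 0 0 0 0;-0.4 0 0 0 0 0;-0.4 0 -0.3 0 0 0;-0.4 0 -0.4 0 0 0;-0.4 0 -0.4 0 0 0;-0.4 0 -0.4 0 0 0'
python3 - <<'E'
from h import *
st()
im,d,c=shot('scene','s1.png');u,v=map(int,pix(c,[.4857,-.2087,.1]));print(u,v)
cv2.imwrite('pics/s1c.png',cv2.resize(im[v-50:v+50,u-70:u+70],None,fx=5,fy=5,interpolation=cv2.INTER_CUBIC))
for n in('top','wrist'):
    im,d,c=shot(n,n+'1.png');W=cloud(c,d)
    m=(np.hypot(W[...,0]-.4857,W[...,1]+.2087)<.027)&(W[...,2]>.1)&(W[...,2]<.125)&(d>0);P=W[m]
    if len(P)>50:
        A=np.linalg.lstsq(np.c_[P[:,:2],np.ones(len(P))],P[:,2],rcond=None)[0]
        m=(np.hypot(W[...,0]-.4857,W[...,1]+.2087)<.04)&(np.abs(W[...,2]-np.median(P[:,2]))<.003);h=cv2.convexHull(W[m][:,:2].astype(np.float32))
        print(n,len(P),'top z',np.median(P[:,2]),'expect .1125 locked, .116 not; slope',A[:2],cv2.minEnclosingCircle(h))
        m=(np.hypot(W[...,0]-.4857,W[...,1]+.2087)<.075)&(abs(W[...,2]-.045)<.002);print(' block top',np.median(W[m][:,2]))
E
```

```text
time: 14.0
ee_pos: [0.4855, -0.209, 0.0911]
eef_rot: [0.329, 0.626, -0.329, 0.626]
ft_force: [-0.7, -0.5, -1.2]
width: 0.0853
time: 14.8
ee_pos: [0.4291, -0.1261, 0.1924]
eef_rot: [0.329, 0.626, -0.327, 0.627]
ft_force: [-0.4, 0.4, 0.1]
width: 0.0869
t 14.8 p [ 0.4291 -0.1261  0.1924] capz-rim mm 98.23 F [-0.39  0.44  0.12] M [-0.083 -0.006  0.028] yaw 34.68 j7 0.75 tilt [ 0.002  0.001 -1.   ]
296 147
wrist 1487 top z 0.11284005799288233 expect .1125 locked, .116 not; slope [-0.00297109  0.00124437] ((0.48612621426582336, -0.2089911252260208), 0.029525035992264748)
 block top 0.04518867893791968
```

View pics/s1c.png

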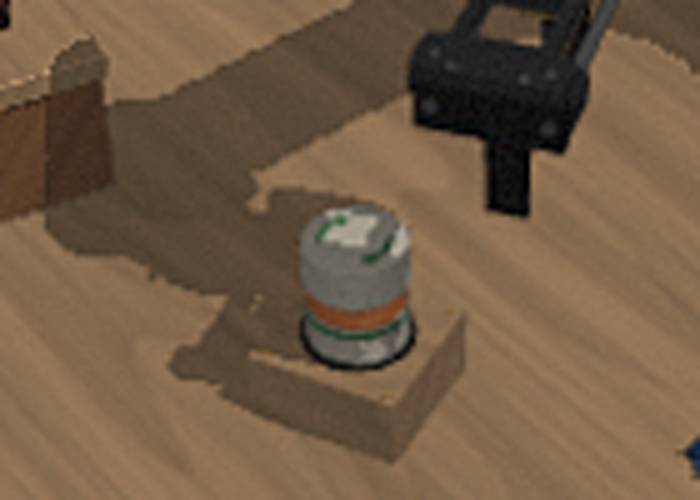

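View pics/wrist1.png

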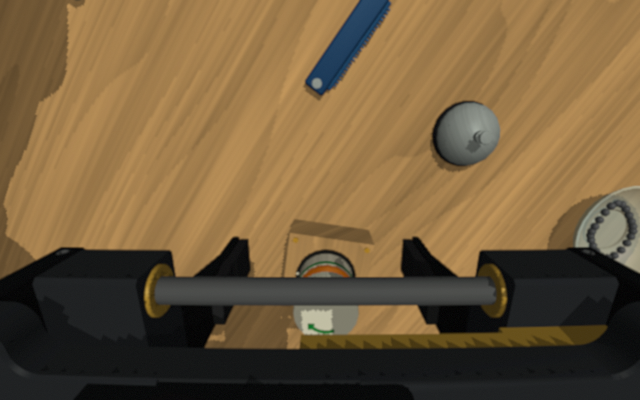

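The scene crop shows the cap level on the tub at (355,250). Its top is at 112.8 mm, against 112.5 mm locked and 116 mm unlocked. In the wrist view the cap is at (325,310), clear of the open fingers. Handing in.

```bash
python3 -c 'from bench import close_job;print(close_job())'
```

```text
the job is handed in; nothing more can be done
None
```

The cap is back on the tub and locked, by my checks. I handed the job in at about 15 s of the 61 s allowed; no verdict was reported.

**How it went:**
- **Drop-in:** the cap dropped between the neck lugs on the first descent. The force rose along the liner's spring, so the turning search was not needed.
- **Press and turn:** I pressed it to about 7 mm below the rim and turned it clockwise 38.6° to a clear stop. The highest readings were 13.8 N press and 0.37 N m twist, against limits of 30 N and 0.5 N m.
- **Release:** I eased up with the cap held, then opened the gripper and backed away.

**Last checks:**
- **Height:** the wrist camera put the lid at 112.8 mm, so the cap's centre is about 2.2 mm below the rim. Locked should be 2.5 mm below, and unlocked would be 1 mm above.
- **Level and centred:** the lid's slope is about 0.003 rad, and it is within about 0.5 mm of the tub's axis.
- **Robot clear:** the gripper is away from the tub, with the force reading near zero.

**What I could not confirm:** the top camera gave no usable reading of the closed cap, so the height rests on the wrist camera, with the scene picture agreeing by eye. I did not measure the sleeve mark directly; the low twist is my evidence that it held. The bystanders were not re-measured; the robot's path stayed clear of them, and no reading suggested a bump.

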